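# Mixing balls into the ink bottle

### The job

Take the small pan of steel mixing balls by its handle and pour all five balls through the wide funnel into the narrow glass bottle, spilling none and leaving the funnel and bottle standing as they are. Then set the emptied pan down gently, upright on the small white board, and let go of it. Leave everything else where it stands.

Things in the scene. Friction and masses are not known exactly. Their poses are not given: they have to be found in the camera images.
- pan: aluminium handled pan, loose, about 0.16 kg, upright at first with the balls in it: cone bowl, foot 60 mm, rim 116 mm across, 45 mm high, wall 2.5 mm sloping 32 deg from vertical, floor 4 mm thick. Level round handle, 18 mm diameter, along its -x, centre line 40 mm up, free from 58 to 165 mm from the bowl's axis. Origin: centre of underside, z up. Balls roll out beyond about 60 deg of tilt; empty by 80
- pan_grip (a point): point on the centre line of the pan's handle, 125 mm from the bowl's axis and 40 mm above the pan's underside: a good place to grip
- pan_mouth (a point): centre of the pan's open mouth, at rim height, 45 mm above its underside
- bottle: straight narrow open glass bottle, 58 mm across outside, 50 mm inside, 110 mm high, inner floor 6 mm up, about 0.4 kg, loose, standing upright on the table with the funnel in its mouth. Origin at the centre of its underside
- funnel: wide steel funnel, 0.12 kg, loose, standing in the bottle's mouth on a flat collar; it can be knocked off. Origin: centre of the spout's lower end, 80 mm above the bottle's underside, z up. Spout 42 mm across outside, 37 mm inside; cone from 35 to 85 mm above the origin; rim 156 mm across, 165 mm above the table
- funnel_mouth (a point): centre of the funnel's wide mouth, at the height of its rim, 165 mm above the table
- board: small flat white board fixed on the table, 160 mm (its x) x 150 mm (its y) x 12 mm thick, empty at first. Origin at the centre of its underside; its top is 12 mm above the table
- ball0: one of five alike steel mixing balls, 14 mm across, 11 g, loose in the pan at first; origin at its centre
- ball1: one of five alike steel mixing balls, 14 mm across, 11 g, loose in the pan at first; origin at its centre
- ball2: one of five alike steel mixing balls, 14 mm across, 11 g, loose in the pan at first; origin at its centre
- ball3: one of five alike steel mixing balls, 14 mm across, 11 g, loose in the pan at first; origin at its centre
- ball4: one of five alike steel mixing balls, 14 mm across, 11 g, loose in the pan at first; origin at its centre
- spatula: ink spatula 200 mm long lying flat along its x axis, handle towards -x, under 30 mm high; a bystander
- tape: roll of blue tape lying flat, 90 mm across, 24 mm high; origin at the centre of its underside; a bystander
- spare_bottle: slim closed bottle, 38 mm across, 85 mm high, with no funnel; origin at the centre of its underside; a bystander
There are look-alikes about, which are no part of the job. Of the things shaped like the pan, the aluminium one is meant. Of the things that look like the board, the smaller one is meant.

How it is judged:
On the way, in this order (a step that is already met when the one before it is completed fails the run):
1. the held pan is tipped over the funnel (angle between pan's own z axis and vertical above 0.7 rad and horizontal distance between pan_mouth and funnel_mouth below 0.12 m and height (world z) of pan_mouth above 0.165 m and contact force between the fingers and pan above 0.5 N), for 0.05 s.
2. all five balls lie in the bottle, below the funnel (horizontal distance between each of ball0, ball1, ball2, ball3, ball4 and bottle below 0.027 m and z of ball0 in the frame of bottle between 0 and 0.075 m and z of ball1 in the frame of bottle between 0 and 0.075 m and z of ball2 in the frame of bottle between 0 and 0.075 m and z of ball3 in the frame of bottle between 0 and 0.075 m and z of ball4 in the frame of bottle between 0 and 0.075 m), for 0.2 s.
3. the pan stands upright on the white board, released (x of pan in the frame of board between -0.065 and 0.065 m and y of pan in the frame of board between -0.06 and 0.06 m and z of pan in the frame of board between 0.007 and 0.018 m and angle between pan's own z axis and vertical below 0.1 rad and contact force between the fingers and pan below 0.1 N and linear speed of pan below 0.03 m/s), for 0.2 s.
At the end, for the whole second after the job is handed in: All five balls lie in the bottle, below the funnel; bottle upright (0.08 rad), funnel still seated in it (0.12 rad, 15 mm, spout end 70-90 mm up); pan released, at rest and upright (0.1 rad) on the board, its foot's centre within 65 mm (board x) and 60 mm (board y) of the board's centre (all of step 2 and all of step 3 and angle between bottle's own z axis and vertical below 0.08 rad and angle between funnel's own z axis and vertical below 0.12 rad and horizontal distance between funnel and bottle below 0.015 m and z of funnel in the frame of bottle between 0.07 and 0.09 m); the robot touches nothing.
It fails at once if the bottle is shoved more than 40 mm or tipped over 0.3 rad (distance of bottle from where it was at the start of the episode above 0.04 m or angle between bottle's own z axis and vertical above 0.3 rad).
It fails at once if the funnel is knocked off or lifted out (angle between funnel's own z axis and vertical above 0.4 rad or z of funnel in the frame of bottle above 0.1 m).
It fails at once if a ball is spilled: it lies at table height outside the bottle and the pan ((height (world z) of ball0 below 0.02 m and horizontal distance between ball0 and bottle above 0.035 m and distance between ball0 and pan above 0.075 m) or (height (world z) of ball1 below 0.02 m and horizontal distance between ball1 and bottle above 0.035 m and distance between ball1 and pan above 0.075 m) or (height (world z) of ball2 below 0.02 m and horizontal distance between ball2 and bottle above 0.035 m and distance between ball2 and pan above 0.075 m) or (height (world z) of ball3 below 0.02 m and horizontal distance between ball3 and bottle above 0.035 m and distance between ball3 and pan above 0.075 m) or (height (world z) of ball4 below 0.02 m and horizontal distance between ball4 and bottle above 0.035 m and distance between ball4 and pan above 0.075 m)).
It fails at once if the pan is dropped (moves faster than 0.5 m/s out of the fingers) (linear speed of pan above 0.5 m/s and contact force between the fingers and pan below 0.1 N).
It fails at once if a bystander (spatula, tape, spare bottle) is moved more than 30 mm (distance of any of spatula, tape, spare_bottle from where it was at the start of the episode above 0.03 m).
It also fails if it takes over 72 s, if anything falls off the work surface, if the arm or the gripper's body presses on something with over 40 N, if the wrist force passes 120 N, or if a joint passes its speed limit or range.

### The arm

A 7-joint arm with a two-finger parallel gripper is mounted at the origin on the work surface. World frame = base frame: x ahead of the robot, y to its left, z up, the work surface at z = 0. Lengths are in m, angles in rad, forces in N, time in s.
With the tool pointing down it reaches from about 0.4 to 0.875 m from the base axis. Payload 4.4 kg.
Tool frame: the origin (TCP) lies between the finger pads; the fingertips stand 19 mm ahead of it and the grasp point (between the pads) is the TCP; z points along the fingers, y is the direction in which the jaws open and shut (so a half turn about z gives the same grasp; the last joint's range is limited). The gripper opens to 85 mm and grips with 20 to 120 N. Pads are 22 mm wide; open, the fingers measure 114 mm over their backs; the gripper's body (76 mm by 85 mm) begins 54 mm behind the grasp point. The pads swing forward as they close: fully open they stand 13 mm farther back than shut.
Start: joints at [-1.32, 0.628, 0.038, 1.517, -0.027, 0.996, -0.02], TCP at [0.202, 0.618, 0.25] pointing down, gripper open.
Joint ranges: [-3.06, 3.06], [-0.37, 2.12], [-1.25, 1.32], [0.18, 2.47], [-1.1, 4.24], [0.23, 1.98], [-2.94, 2.94]. Speed limits (rad/s): [2.57, 2.57, 3.14, 3.14, 3.14, 3.14, 3.14].

### API

Orientations are given as a unit quaternion [w, x, y, z].
In Python, from rig import sensors, optics, ctrl gives the robot as it stands.
- The arm moves only by the shell command python3 -m inch 'ROWS' [FORCE]. ROWS is JSON, a list of rows, each a list of 7 numbers: the shift along the tool's x, y, z in cm, then the turn, a rotation vector about the tool's x, y, z in degrees, then the finger opening in cm, from 0 to 8.54. In form: [[tx, ty, tz, rx, ry, rz, fingers], ...]. A call has exactly 8 rows; each row shifts and turns the commanded pose from where the row before left it, along the tool's axes as they then stand; what a row does not reach is not made up. A row lasts 1/10 s, in which the tool goes at most 50 mm and 8.59 degrees, less where a joint would pass 70% of its speed; a pose out of reach is approached as far as the arm can. A call with a gripper value outside its range is refused whole. The fingers move at their own pace and stop on an object; FORCE is the grip in N (left out, the last holds). Time passes only in rows, so rows that do not move let the fingers close, or fill a call up. It gives the time, the measured TCP pose, the force and the opening at its end, in the units of the state.
- sensors.observe(): the state, without advancing time (a new reading comes with each control period).
- optics.camera(name): name is "side" or "top" or "wrist"; returns the picture (480x640x3 uint8, red, green, blue); there is no depth.
- optics.calibration(name): a dict with "K" (3x3 intrinsics, pixels), "rvec" (rotation vector, rad) and "tvec" (3), from world to camera coordinates, as OpenCV has them; the wrist camera has in their place "mount" (4x4, takes a point from camera to tool coordinates, whose origin is the TCP and whose axes are the flange's). Camera axes: x right, y down, z forward; pixel columns grow to the right and rows downward; lengths in m; the calibration is good to about 2 mm. A picture is of the moment at which its call begins: read the wrist's pose just before it. calibration takes no time and is no camera call.
- ctrl.sign_off(): hands the job in, once; it reports no verdict.
The state is a dict: "clock": time; "q": joint angles; "joint_velocities": joint speeds; "effort": joint torques, N m; "tcp_pos": TCP position; "tool_rot": TCP orientation; "force": force on the tool from outside, world axes, zero at the start; "wrist_torque": the same for the moment, N m; "width": finger opening in m.
Only numpy, scipy, OpenCV 4.12 (cv2) and the standard library are available. Lean on these libraries where they do the work, as an engineer would, in place of code of your own. Each camera call takes 0.05 s, during which the arm holds its last target. There are 200 camera calls.

## Working session

There is one attempt and no reset: what is moved stays moved. The work goes in short steps, Python scripts to look and compute and a shell command to move; the robot and the scene stay as the last step left them, time stands still between calls to the robot, and variables do not carry over. Pictures are saved under pics/ and viewed, about 8 in all and at most 12, crops included, and the job is handed in when it is done.

```bash
mkdir -p pics; ls
python3 - <<'E'
from rig import sensors, optics, ctrl
import cv2
for n in ("top","side"):
    cv2.imwrite(f"pics/{n}0.png",optics.camera(n)[:,:,::-1])
    print({k:(v.tolist() if hasattr(v,'tolist') else v) for k,v in optics.calibration(n).items()})
print(sensors.observe())
E
```

```text
pics
{'K': [[500.39471695325784, 0.0, 322.38274016619437], [0.0, 500.39471695325784, 243.6232923451042], [0.0, 0.0, 1.0]], 'rvec': [2.152480881359696, -2.0701800394490344, 0.22370104436282176], 'tvec': [-0.09420929820590293, 0.5418056596281569, 1.1940264204672117]}
{'K': [[590.094000338475, 0.0, 322.9083367088866], [0.0, 590.094000338475, 245.49412195650814], [0.0, 0.0, 1.0]], 'rvec': [2.063482053879387, -0.624060212863358, 0.32604704610406277], 'tvec': [-0.4730197466393638, 0.23830862128793528, 1.3568573691068464]}
{'clock': 0.1, 'q': array([-1.3198031 ,  0.62928183,  0.03843558,  1.51826548, -0.02700106,
        0.99633358, -0.02000941]), 'joint_velocities': array([-1.87734469e-04, -2.41414029e-03, -1.08719390e-03, -2.12988830e-03,
       -3.51754402e-05,  1.45741351e-03,  1.92722906e-04]), 'effort': array([ 2.47608776e-03, -5.64539051e+01,  1.23028535e+00, -1.93975085e+01,
        1.12722165e-02,  5.40703477e-03, -2.98176566e-06]), 'tcp_pos': array([0.20228599, 0.61715346, 0.2494634 ]), 'tool_rot': array([-1.32994929e-04,  1.57736271e-01,  9.87480878e-01, -8.75255397e-04]), 'force': array([-0.47292239, -1.30602132,  0.04609839]), 'wrist_torque': array([ 0.01329206, -0.03594282,  0.01867395]), 'width': 0.08491839012648528}
```

View pics/top0.png

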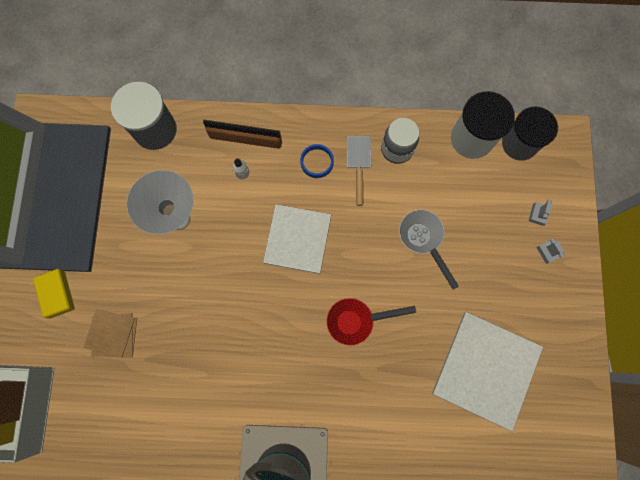

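View pics/side0.png

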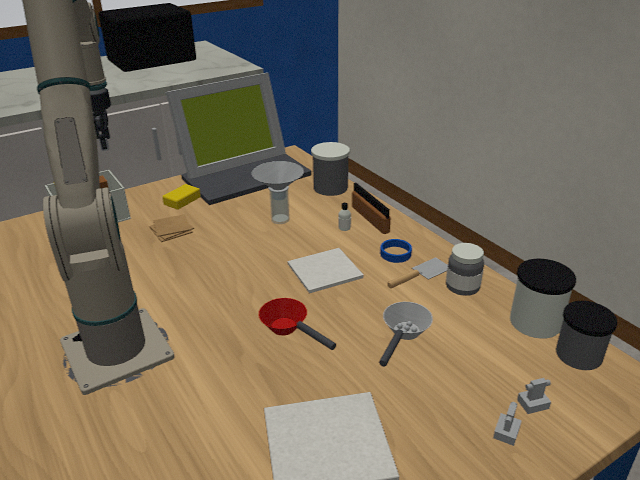

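Top view: aluminium pan with the five balls at about (422,231), handle towards (456,287). Funnel mouth is at (160,202) and the small board at (297,239). The red pan and the large board are decoys. I'll enlarge the top view for precise pixels.

```bash
cat > h.py <<'E'
from rig import sensors, optics, ctrl
import numpy as np, cv2
from scipy.spatial.transform import Rotation as R
def cal(n):
    c=optics.calibration(n); return np.array(c["K"]),R.from_rotvec(c["rvec"]).as_matrix(),np.array(c["tvec"])
def onplane(n,uv,z):
    K,Rm,t=cal(n); d=Rm.T@np.linalg.inv(K)@np.array([*uv,1.]); o=-Rm.T@t
    return o+d*(z-o[2])/d[2]
def proj(n,p):
    K,Rm,t=cal(n); q=K@(Rm@np.array(p)+t); return q[:2]/q[2]
def rot(q): return R.from_quat([q[1],q[2],q[3],q[0]])
def pose():
    s=sensors.observe(); return np.array(s["tcp_pos"]),rot(s["tool_rot"]),s
E
python3 - <<'E'
from h import *
for n,uv,z in [("top",(422,231),.045),("top",(419,235),.004),("top",(456,287),.04),("top",(433,250),.04),("top",(160,202),.165),("side",(277,174),.165),
 ("top",(276,205),.012),("top",(330,213),.012),("top",(320,272),.012),("top",(264,264),.012),("side",(408,316),.045)]: print(n,uv,onplane(n,uv,z).round(3))
p,r,s=pose(); print(p,r.as_matrix().round(2)); print(proj("top",p),proj("side",p),proj("top",(0,0,0)))
im=cv2.imread("pics/top0.png")
a=cv2.resize(im[190:310,380:480],None,fx=5,fy=5,interpolation=cv2.INTER_CUBIC)[:, :400*1+100]
b=cv2.resize(im[155:255,110:210],None,fx=3,fy=3,interpolation=cv2.INTER_CUBIC)
c=cv2.resize(im[190:290,250:350],None,fx=3,fy=3,interpolation=cv2.INTER_CUBIC)
cv2.imwrite("pics/crop1.png",np.hstack([a,np.vstack([b,c])]))
E
```

```text
top (422, 231) [ 0.59  -0.325  0.045]
top (419, 235) [ 0.589 -0.325  0.004]
top (456, 287) [ 0.451 -0.41   0.04 ]
top (433, 250) [ 0.543 -0.353  0.04 ]
top (160, 202) [0.606 0.306 0.165]
side (277, 174) [0.597 0.293 0.165]
top (276, 205) [0.654 0.053 0.012]
top (330, 213) [ 0.638 -0.09   0.012]
top (320, 272) [ 0.48  -0.07   0.012]
top (264, 264) [0.495 0.075 0.012]
side (408, 316) [ 0.592 -0.323  0.045]
[0.20228599 0.61715346 0.2494634 ] [[-0.95  0.31 -0.  ]
 [ 0.31  0.95 -0.  ]
 [-0.   -0.   -1.  ]]
[-31.02975965 378.77638394] [105.58435364 142.05901422] [282.90133984 470.68417228]
```

View pics/crop1.png

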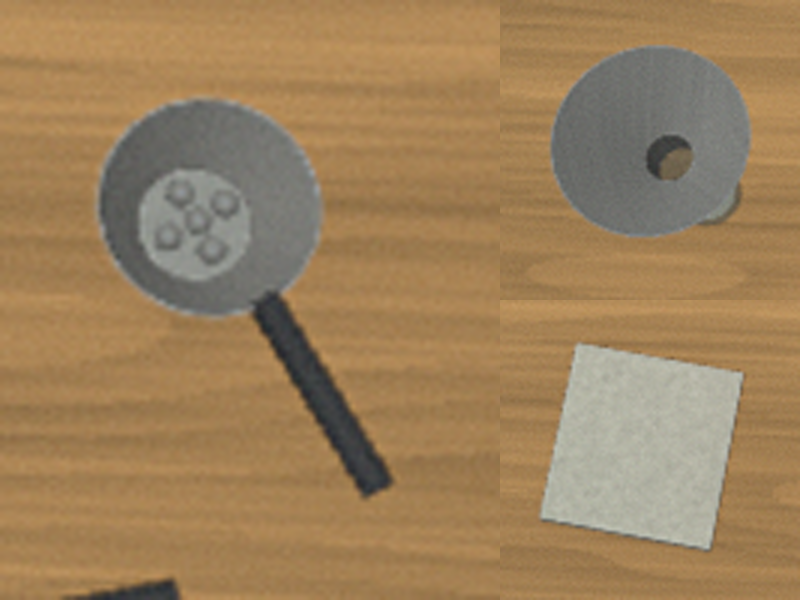

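Crop read: pan rim centre is at about (421.9,231.4), handle end (455.5,287.1), funnel rim centre (160,202). That puts the pan at (0.590,-0.325) with its handle heading 211.5°, and the grip point at about (0.483,-0.390). I'll swing the arm there, logging the joints as I go.

```bash
python3 -m inch '[[-4.8,-0.3,-1,0,0,4.3,5],[-4.8,-0.3,-1,0,0,4.3,5],[-4.8,-0.3,-1,0,0,4.3,5],[-4.8,-0.3,-1,0,0,4.3,5],[-4.8,-0.3,0,0,0,4.3,5],[-4.8,-0.3,0,0,0,4.3,5],[-4.8,-0.3,0,0,0,4.3,5],[-4.8,-0.3,0,0,0,4.3,5]]' 
python3 -c "
from rig import sensors;s=sensors.observe();print(s['q'].tolist(),s['tcp_pos'].tolist(),s['tool_rot'].tolist())" | tee -a log.txt
python3 -m inch '[[-4.8,-0.3,0,0,0,4.3,5],[-4.8,-0.3,0,0,0,4.3,5],[-4.8,-0.3,0,0,0,4.3,5],[-4.8,-0.3,0,0,0,4.3,5],[-4.8,-0.3,0,0,0,4.3,5],[-4.8,-0.3,0,0,0,4.3,5],[-4.8,-0.3,0,0,0,4.3,5],[-4.8,-0.3,0,0,0,4.3,5]]'
python3 -c "
from rig import sensors;s=sensors.observe();print(s['q'].tolist(),s['tcp_pos'].tolist(),s['tool_rot'].tolist())" | tee -a log.txt
```

```text
clock: 0.9
tcp_pos: [0.5073, 0.3892, 0.2898]
tool_rot: [-0.0, 0.444, 0.896, -0.0]
force: [1.0, -0.1, -0.2]
width: 0.0501
[-0.8240094757061038, 0.5835953997055586, 0.21204336458125775, 1.5035614019600125, -0.13263069313307746, 1.0690328477496391, 0.06847836346636825] [0.5072536966734255, 0.3891767977590141, 0.2897844182167655] [-9.908470729133539e-05, 0.44403720100641103, 0.8960083160405, -0.00022779569878697185]
clock: 1.7
tcp_pos: [0.6285, 0.0301, 0.2898]
tool_rot: [-0.0, 0.689, 0.725, -0.0]
force: [-0.1, 0.9, -0.5]
width: 0.0499
[-0.3197678670701542, 0.5850923257970027, 0.3815579797169527, 1.5368847924067635, -0.23709808014241746, 1.0660601855976306, 0.1697522379694853] [0.6284987400286808, 0.030057773957013353, 0.28978397891160707] [-0.0001597342968389151, 0.6890986895354027, 0.7246674646751352, -0.00019028099473094069]
```

```bash
python3 -m inch '[[-4.8,-0.3,0,0,0,4.3,5],[-4.8,-0.3,0,0,0,4.3,5],[-4.8,-0.3,0,0,0,4.3,5],[-4.8,-0.3,0,0,0,4.3,5],[-4.8,-0.3,0,0,0,4.3,5],[-4.8,-0.3,0,0,0,4.3,5],[-4.8,-0.3,0,0,0,4.3,5],[-4.8,-0.3,0,0,0,4.3,5]]'
cat > plan.py <<'E'
from h import *
import sys
def to(p,Rm=None):
    "shift (cm, tool axes) and turn (deg) from now to target position / rotation"
    p0,r0,s=pose(); print("tcp",p0.round(4),"shift cm",(100*r0.inv().apply(np.array(p)-p0)).round(2),end=" ")
    if Rm is not None: print("turn",np.degrees((r0.inv()*R.from_matrix(Rm)).as_rotvec()).round(2))
    with open("log.txt","a") as f: f.write(f"{s['q'].tolist()} {s['tcp_pos'].tolist()} {s['tool_rot'].tolist()}\n")
def down(a):
    a=np.radians(a); return np.array([[np.cos(a),np.sin(a),0],[np.sin(a),-np.cos(a),0],[0,0,-1.]])
E
python3 - <<'E'
from plan import *
to([.483,-.390,.15],down(31.5))
cv2.imwrite("pics/w1.png",optics.camera("wrist")[:,:,::-1])
E
```

```text
clock: 2.5
tcp_pos: [0.5257, -0.3348, 0.2898]
tool_rot: [-0.0, 0.873, 0.489, -0.0]
force: [0.4, -0.2, 0.7]
width: 0.0501
tcp [ 0.5257 -0.3348  0.2898] shift cm [-6.93 -0.75 13.98] turn [-2.000e-02  1.000e-02  2.699e+01]
```

View pics/w1.png

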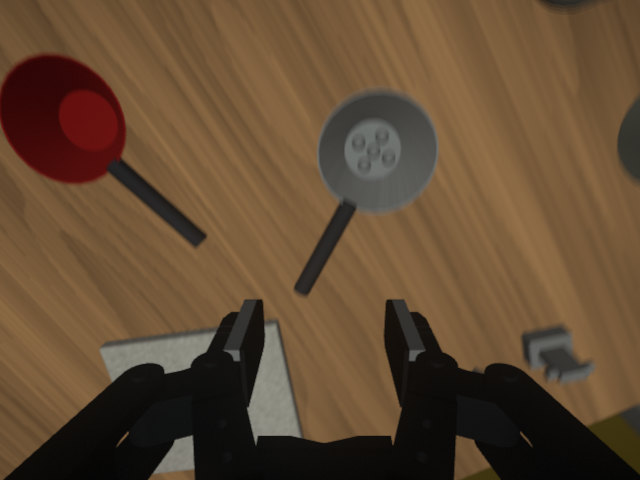

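Wrist view: the pan's rim centre is at about (378,151) and its handle runs from (349,203) to its end at (302,292), left of the finger gap. I'll work out its pose from this view and compare.

```bash
cat >> plan.py <<'E'
def wplane(uv,z):
    c=optics.calibration("wrist"); p0,r0,s=pose(); M=np.array(c["mount"]); K=np.array(c["K"])
    d=r0.apply(M[:3,:3]@np.linalg.inv(K)@np.array([*uv,1.])); o=p0+r0.apply(M[:3,3]); return o+d*(z-o[2])/d[2]
E
python3 - <<'E'
from plan import *
a=wplane((378,151),.045); b=wplane((302,292),.045); c=wplane((349,203),.045)
print(a.round(4),b.round(4),c.round(4),np.degrees(np.arctan2(*(c-b)[[1,0]])),np.degrees(np.arctan2(*(a-b)[[1,0]])),np.linalg.norm(a-b))
E
```

```text
[ 0.5841 -0.3357  0.045 ] [ 0.4421 -0.4207  0.045 ] [ 0.535  -0.3641  0.045 ] 31.352021205250693 30.90177586530204 0.16552080017854484
```

The wrist estimate is 12 mm off the top/side one, probably because the arm was still settling. I'll move above the grip point and look again from rest.

```bash
python3 -c "
from rig import sensors;print(sensors.observe()['tcp_pos'])"
python3 -m inch '[[-2,-0.2,1,0,0,0,5],[-3,-0.3,1,0,0,0,5],[-2,-0.3,1,0,0,0,5],[0,0,1,0,0,7,5],[0,0,1,0,0,7,5],[0,0,1,0,0,7,5],[0,0,0,0,0,6,5],[0,0,0,0,0,0,5]]'
python3 - <<'E'
from plan import *
to([.483,-.390,.1],down(31.5))
cv2.imwrite("pics/w2.png",optics.camera("wrist")[:,:,::-1])
print(pose()[0])
E
```

```text
[ 0.51830236 -0.34469856  0.29065344]
clock: 3.35
tcp_pos: [0.4833, -0.3882, 0.2294]
tool_rot: [-0.001, 0.962, 0.273, -0.001]
force: [-0.3, 0.3, 0.4]
width: 0.05
tcp [ 0.4833 -0.3882  0.2294] shift cm [-0.1   0.16 12.94] turn [-0.09  0.06  0.16]
[ 0.48340654 -0.38843361  0.2297844 ]
```

View pics/w2.png

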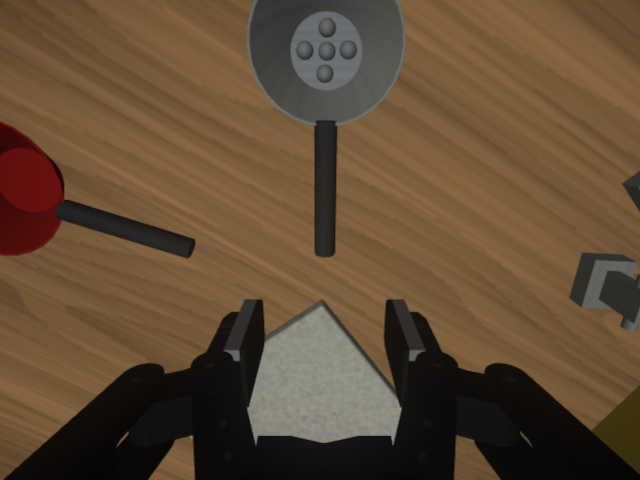

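The handle now runs straight up the image, from (325,122) to its end at (325,255).

Run:
```python
from plan import *
b=wplane((325,254),.042); c=wplane((325,126),.042); a=wplane((326.5,50),.004+.007)
u=(c-b)/np.linalg.norm(c-b); g=b+.04*u
print(a.round(4),b.round(4),c.round(4),"ang",np.degrees(np.arctan2(u[1],u[0])),"grip",g.round(4))
print(proj("top",(.59,-.325,.045)))
to([g[0],g[1],.042],down(np.degrees(np.arctan2(u[1],u[0]))))
```

```text
[ 0.5926 -0.3226  0.011 ] [ 0.4522 -0.4084  0.042 ] [ 0.5429 -0.352   0.042 ] ang 31.84461347982668 grip [ 0.4862 -0.3873  0.042 ]
[422.09245567 231.17930008]
tcp [ 0.4834 -0.3884  0.2298] shift cm [ 0.31  0.06 18.78] turn [-0.05  0.04 -0.04]
```

```bash
python3 -m inch '[[0.3,0.06,2,0,0,0,5],[0,0,3,0,0,0,5],[0,0,3.5,0,0,0,5],[0,0,3.5,0,0,0,5],[0,0,3,0,0,0,5],[0,0,2,0,0,0,5],[0,0,1.8,0,0,0,5],[0,0,0,0,0,0,5]]' 100
python3 -m inch '[[0,0,0,0,0,0,5],[0,0,0,0,0,0,3],[0,0,0,0,0,0,2],[0,0,0,0,0,0,1],[0,0,0,0,0,0,1],[0,0,0,0,0,0,1],[0,0,0,0,0,0,1],[0,0,0,0,0,0,1]]' 100
```

```text
clock: 4.2
tcp_pos: [0.4852, -0.3864, 0.0401]
tool_rot: [-0.002, 0.962, 0.274, -0.001]
force: [-0.3, -0.3, -0.4]
width: 0.0499
clock: 5.0
tcp_pos: [0.4864, -0.3883, 0.0426]
tool_rot: [0.0, 0.962, 0.273, 0.0]
force: [-0.5, -0.8, 2.0]
width: 0.015
```

```bash
python3 -m inch '[[0,0,-0.3,0,0,0,1],[0,0,-0.7,0,0,0,1],[0,0,-1,0,0,0,1],[0,0,-1,0,0,0,1],[0,0,-1,0,0,0,1],[0,0,-0.5,0,0,0,1],[0,0,0,0,0,0,1],[0,0,0,0,0,0,1]]' 100
python3 - <<'E'
from plan import *
to([.4,-.1,.3])
a=optics.camera("side"); b=optics.camera("wrist")
cv2.imwrite("pics/l1.png",np.vstack([cv2.resize(a[250:400,300:500],(533,400))[:,:,::-1][:300], cv2.resize(b[:, :],(533,400))[:,:,::-1][:300]]))
E
```

```text
clock: 5.8
tcp_pos: [0.4862, -0.3876, 0.0873]
tool_rot: [-0.0, 0.962, 0.273, 0.0]
force: [-0.4, -0.7, -2.1]
width: 0.0152
tcp [ 0.4862 -0.3876  0.0873] shift cm [  7.76 -29.01 -21.26]
```

View pics/l1.png

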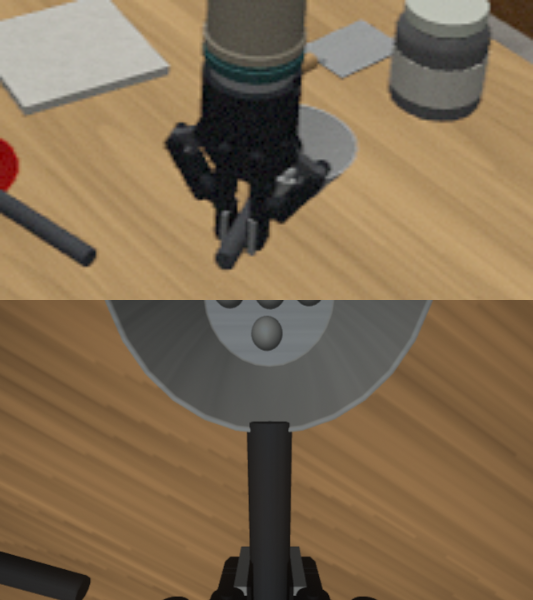

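Lifted and held: the handle sits between the pads, the bowl is level and the balls are in it. Before carrying it, I'll fit a kinematic model from the logged joints to check that the pour posture is reachable.

```bash
cat > kin.py <<'E'
from h import *
import itertools,json,re
def data():
    D=[([-1.3198031,.62928183,.03843558,1.51826548,-.02700106,.99633358,-.02000941],[.20228599,.61715346,.2494634],[-1.32994929e-04,.157736271,.987480878,-8.75255397e-04])]
    for l in open("log.txt"):
        v=[float(x) for x in re.findall(r"-?\d+\.?\d*(?:e-?\d+)?",l)]
        if len(v)==14: D.append((v[:7],v[7:10],v[10:]))
    return D
AX="zyzyzyz"
E={'z':np.array([0,0,1.]),'y':np.array([0,1.,0])}
def frames(q,s,y0,y1):
    F=[];M=R.from_rotvec([0,0,y0])
    for i in range(7):
        M=M*R.from_rotvec(E[AX[i]]*s[i]*q[i]); F.append(M)
    return F,M*R.from_rotvec([0,0,y1])
E
python3 - <<'E'
from kin import *
D=data(); print(len(D)); res=[]
for s in itertools.product([1,-1],repeat=7):
  if s[1]<0: continue
  for y0 in np.arange(4)*np.pi/2:
    for y1 in np.arange(4)*np.pi/2:
      e=max((frames(q,s,y0,y1)[1].inv()*rot(o)).magnitude() for q,p,o in D)
      res.append((e,s,y0,y1))
res.sort(key=lambda r:r[0]); print(*res[:6],sep="\n")
for e,s,y0,y1 in res[:2]:
    A=[];b=[]
    for q,p,o in D:
        F,T=frames(q,s,y0,y1); m=lambda i,k:F[i].as_matrix()[:,k:k+1]
        A.append(np.hstack([np.eye(3)[:,2:],m(2,2),m(2,0),m(4,2),m(4,0),m(6,2)])); b.append(p)
    x,r,rk,sv=np.linalg.lstsq(np.vstack(A),np.hstack(b),rcond=None); print(x.round(3),np.abs(np.vstack(A)@x-np.hstack(b)).max(),sv.round(3))
E
```

```text
7
(3.355915953864366e-09, (-1, 1, -1, 1, -1, 1, -1), np.float64(0.0), np.float64(1.5707963267948966))
(0.0026120202185133537, (-1, 1, -1, 1, -1, 1, -1), np.float64(1.5707963267948966), np.float64(3.141592653589793))
(0.0026120202185141612, (-1, 1, -1, 1, -1, 1, -1), np.float64(4.71238898038469), np.float64(0.0))
(0.0036939546807414694, (-1, 1, -1, 1, -1, 1, -1), np.float64(3.141592653589793), np.float64(4.71238898038469))
(0.5553676964691858, (-1, 1, -1, 1, -1, 1, 1), np.float64(0.0), np.float64(1.5707963267948966))
(0.5553679560821774, (-1, 1, -1, 1, -1, 1, 1), np.float64(4.71238898038469), np.float64(0.0))
[ 0.067  0.496  0.086  0.326 -0.026  0.012] 0.02522471284179728 [5.242e+00 3.716e+00 7.990e-01 2.540e-01 1.330e-01 1.000e-03]
[15.356 -1.428  0.553 -0.106 -0.913 14.508] 0.5827165238007725 [5.242e+00 3.716e+00 7.990e-01 2.540e-01 1.330e-01 1.000e-03]
```

Joint signs fit exactly, but the link offsets need tilted poses. I'll raise the pan with small tilts (at most 15°, safe for the balls) and log those.

```bash
L='from plan import *
to([.4,-.1,.3])'
python3 -m inch '[[0,0,-1,0,0,0,1],[0,0,-2,0,0,0,1],[0,0,-3,0,0,0,1],[0,0,-3,0,0,0,1],[0,0,-3,3,0,0,1],[0,0,-2,4,0,0,1],[0,0,-1,5,0,0,1],[0,0,0,3,0,0,1]]' >/dev/null; python3 -c "$L"
python3 -m inch '[[0,0,0,-4,0,0,1],[0,0,0,-5,0,0,1],[0,0,0,-6,0,0,1],[0,0,0,-4,4,0,1],[0,0,0,-4,4,0,1],[0,0,0,-4,4,0,1],[0,0,0,0,2,0,1],[0,0,0,0,0,0,1]]' >/dev/null; python3 -c "$L"
python3 -m inch '[[0,0,0,3,-3,0,1],[0,0,0,4,-4,0,1],[0,0,0,5,-5,0,1],[0,0,0,0,-4,0,1],[0,0,0,0,-4,0,1],[0,0,0,0,-4,0,1],[0,0,0,0,0,0,1],[0,0,0,0,0,0,1]]' ; python3 -c "$L"
cat >> kin.py <<'E'
S=(-1,1,-1,1,-1,1,-1); Y0=0;Y1=np.pi/2
def row(q):
    F,T=frames(q,S,Y0,Y1); return np.hstack([np.eye(3)[:,2:]]+[f.as_matrix() for f in F]),T
def fit(lam=1e-5):
    D=data();A=np.vstack([row(q)[0] for q,p,o in D]);b=np.hstack([p for q,p,o in D])
    pr=np.zeros(22);pr[0]=.33;pr[9]=.4;pr[15]=.33;pr[21]=.27
    dx=np.linalg.solve(A.T@A+lam*np.eye(22),A.T@(b-A@pr)); x=pr+dx
    return x,np.abs(A@x-b).max()
E
python3 -c "
from kin import *
for l in(1e-4,1e-6,1e-8):
    x,e=fit(l);print(l,e);print(x[0].round(3),x[1:].reshape(7,3).round(3).tolist())"
```

```text
tcp [ 0.488  -0.3915  0.2397] shift cm [  7.79 -29.99   1.74] tcp [ 0.4854 -0.3906  0.2378] shift cm [  9.99 -27.5  -10.  ] clock: 8.3
tcp_pos: [0.4881, -0.3893, 0.237]
tool_rot: [0.025, 0.957, 0.276, -0.084]
force: [-0.1, -0.9, -2.3]
width: 0.0152
tcp [ 0.4881 -0.3893  0.237 ] shift cm [  6.71 -29.17  -7.61] 0.0001 5.780116727371887e-05
0.333 [[-0.0, -0.006, 0.003], [0.0, -0.006, 0.079], [0.0, -0.008, 0.479], [-0.002, -0.008, 0.026], [0.001, -0.0, 0.356], [-0.001, -0.0, 0.03], [-0.0, 0.0, 0.3]]
1e-06 6.089007146825587e-07
0.333 [[-0.0, -0.006, 0.003], [0.0, -0.006, 0.08], [0.0, -0.008, 0.48], [-0.0, -0.008, 0.026], [0.0, -0.0, 0.356], [-0.0, -0.0, 0.03], [-0.0, 0.0, 0.3]]
1e-08 6.005388186736127e-09
0.333 [[-0.0, -0.006, 0.003], [0.0, -0.006, 0.08], [0.0, -0.008, 0.48], [-0.0, -0.008, 0.026], [0.0, -0.0, 0.356], [-0.0, -0.0, 0.03], [-0.0, 0.0, 0.3]]
```

The model now fits to under a micron. Next: which handle heading and roll side lets the pan roll past 85° over the funnel. I'll also refine the funnel's position from both cameras.

```bash
cat >> kin.py <<'E'
from scipy.optimize import least_squares
X,_=fit(1e-6)
LO=np.array([-3.06,-.37,-1.25,.18,-1.1,.23,-2.94]);HI=np.array([3.06,2.12,1.32,2.47,4.24,1.98,2.94])
def fk(q): A,T=row(q); return A@X,T
def ik(q0,p,T,w=.02):
    f=lambda q:(lambda a:np.r_[(a[0]-p)*10,(a[1].inv()*T).as_rotvec()*3,w*(q-q0)])(fk(q))
    r=least_squares(f,np.clip(q0,LO+1e-3,HI-1e-3),bounds=(LO,HI)); a=fk(r.x)
    return r.x,np.linalg.norm(a[0]-p),(a[1].inv()*T).magnitude()
def T0(psi): 
    a=np.radians(psi); return R.from_matrix(np.array([[np.cos(a),np.sin(a),0],[np.sin(a),-np.cos(a),0],[0,0,-1.]]))
E
python3 - <<'E'
from kin import *
q0=np.array(data()[-1][0]); print(q0.round(2),fk(q0)[0])
fm=np.array([.606,.306,0])
for sg in(1,-1):
  for psi in range(-60,181,20):
    u=np.array([np.cos(np.radians(psi)),np.sin(np.radians(psi)),0]); Tt=T0(psi)*R.from_rotvec([sg*1.5,0,0])
    d=-Tt.as_matrix()[:,2]; d[2]=0; d/=np.linalg.norm(d)
    p=fm-.035*d-.125*u+[0,0,.24]
    # carry by waypoints
    q=q0;pc=fk(q0)[0];Tc=T0(31.8); out=[]
    n=10; az0=np.arctan2(pc[1],pc[0]);az1=np.arctan2(p[1],p[0])
    for i in range(1,n+1):
        t=i/n;az=az0+(az1-az0)*t;r=(1-t)*np.hypot(*pc[:2])+t*np.hypot(*p[:2])
        q,e,o=ik(q,np.array([r*np.cos(az),r*np.sin(az),.3 if i<n else .24]),T0(31.8+(psi-31.8)*t)); out.append((e,o))
    best=0
    for th in range(5,91,5):
        q2,e,o=ik(q,p,T0(psi)*R.from_rotvec([sg*np.radians(th),0,0]))
        if e>.003 or o>.03: break
        q=q2;best=th
    print(sg,psi,"carry",np.max(out,0).round(3),"roll",best,q.round(2),p.round(3))
# funnel position, least squares on both cams
def f(v): return np.r_[proj("top",(*v,.165))-[160,202],(proj("side",(*v,.165))-[277,174])]
print(least_squares(f,[.6,.3]).x, f([.606,.306]))
print(onplane("top",(110+169/3-.3,155+157/3-.3),.115))
E
```

```text
[ 0.14  0.74  0.72  1.56 -0.34  1.05 -0.09] [ 0.4880594  -0.38925953  0.23701224]
1 -60 carry [0. 0.] roll 30 [-1.2   0.68  0.75  1.86 -1.1   0.4  -2.34] [0.574 0.432 0.24 ]
1 -40 carry [0. 0.] roll 30 [-0.87  0.53  0.34  1.96 -1.1   0.33 -1.9 ] [0.533 0.413 0.24 ]
1 -20 carry [0. 0.] roll 35 [-0.29  0.51 -0.29  2.04 -1.1   0.27 -1.41] [0.501 0.382 0.24 ]
1 0 carry [0. 0.] roll 90 [ 0.65  1.51 -1.25  2.09 -1.07  0.33 -0.37] [0.481 0.341 0.24 ]
1 20 carry [0. 0.] roll 90 [ 0.22  1.1  -0.39  1.8  -1.1   1.37 -0.39] [0.477 0.296 0.24 ]
1 40 carry [0. 0.] roll 90 [-0.08  1.14  0.08  1.48 -1.01  1.93 -0.4 ] [0.488 0.252 0.24 ]
1 60 carry [0. 0.] roll 90 [ 0.15  1.32 -0.61  1.09 -0.49  1.98 -0.87] [0.513 0.215 0.24 ]
1 80 carry [0. 0.] roll 55 [-0.17  1.07 -0.1   0.98 -0.29  1.98 -0.42] [0.55  0.189 0.24 ]
1 100 carry [0. 0.] roll 40 [-0.4   1.03  0.3   0.94 -0.25  1.91  0.03] [0.593 0.177 0.24 ]
1 120 carry [0. 0.] roll 40 [-0.45  1.11  0.28  0.74 -0.07  1.98  0.28] [0.638 0.18  0.24 ]
1 140 carry [0. 0.] roll 40 [-0.57  1.19  0.51  0.61 -0.07  1.98  0.65] [0.679 0.199 0.24 ]
1 160 carry 
[... 783 characters left out ...]
   0.23 -0.14] [0.574 0.18  0.24 ]
-1 80 carry [0. 0.] roll 35 [-1.11  0.69  0.95  2.05 -1.1   0.23  0.42] [0.619 0.177 0.24 ]
-1 100 carry [0. 0.] roll 30 [-0.67  0.57  0.46  1.93 -0.78  0.23  0.56] [0.662 0.189 0.24 ]
-1 120 carry [0. 0.] roll 35 [-0.34  0.58  0.11  1.87 -1.1   0.23  1.28] [0.699 0.215 0.24 ]
-1 140 carry [0. 0.] roll 45 [ 0.11  0.7  -0.45  1.78 -1.1   0.23  1.75] [0.724 0.252 0.24 ]
-1 160 carry [0. 0.] roll 90 [ 0.61  1.5  -1.25  1.68 -1.1   0.37  2.66] [0.735 0.296 0.24 ]
-1 180 carry [0. 0.] roll 90 [ 0.39  1.38 -0.98  1.35 -0.83  0.89  2.26] [0.731 0.341 0.24 ]
[0.60462234 0.30502603] [ 0.1869609  -0.08621278  0.27694207 -2.31847424]
[0.6081224  0.30767298 0.115     ]
```

Heading about 40° with a positive roll works up to 90° with good joint positions: TCP at (0.488, 0.252, 0.24) and the wrist over the empty board area. The carry is almost a straight +y translation. I'll level the tool first.

Run:
```python
from plan import *
to([.488,-.39,.30],down(31.8))
```

```text
tcp [ 0.4881 -0.3893  0.237 ] shift cm [-1.14  0.07 -6.19] turn [ 0.08 10.05  0.34]
```

```bash
python3 -m inch '[[-0.2,0,-0.7,0,2,0,1],[-0.2,0,-1,0,2,0,1],[-0.2,0,-1.2,0,3,0,1],[-0.2,0,-1.3,0,3,0,1],[0.5,-0.9,-1,0,0,0,1],[1,-1.7,-0.5,0,0,0,1],[1.6,-2.6,0,0,0,0,1],[2.1,-3.4,0,0,0,0,1]]' >/dev/null
python3 -m inch '[[2.1,-3.4,0,0,0,0,1],[2.1,-3.4,0,0,0,0,1],[2.1,-3.4,0,0,0,0,1],[2.1,-3.4,0,0,0,0,1],[2.1,-3.4,0,0,0,0,1],[2.1,-3.4,0,0,0,0,1],[2.1,-3.4,0,0,0,0,1],[2.1,-3.4,0,0,0,0,1]]' >/dev/null
python3 -m inch '[[1.8,-2.9,0,0,0,0,1],[1.6,-2.6,0,0,0,-1,1],[1.3,-2.1,0,0,0,-2,1],[1,-1.7,0,0,0,-2,1],[0.5,-0.9,0,0,0,-2,1],[0,0,0,0,0,-1,1],[0,0,0,0,0,0,1],[0,0,0,0,0,0,1]]'
python3 - <<'E'
from plan import *
to([.488,.252,.24],down(40)); print(pose()[2]['q'].round(2))
cv2.imwrite("pics/p1.png",optics.camera("top")[100:340,60:380,::-1].repeat(2,0).repeat(2,1))
E
```

```text
clock: 10.7
tcp_pos: [0.4772, 0.1462, 0.2944]
tool_rot: [0.001, 0.94, 0.341, -0.0]
force: [0.2, -0.5, -2.3]
width: 0.0149
tcp [0.4772 0.1462 0.2944] shift cm [ 7.62 -7.43  5.43] turn [ 0.07  0.06 -0.11]
[-0.84  0.43  0.7   1.88 -0.33  0.95 -0.86]
```

View pics/p1.png

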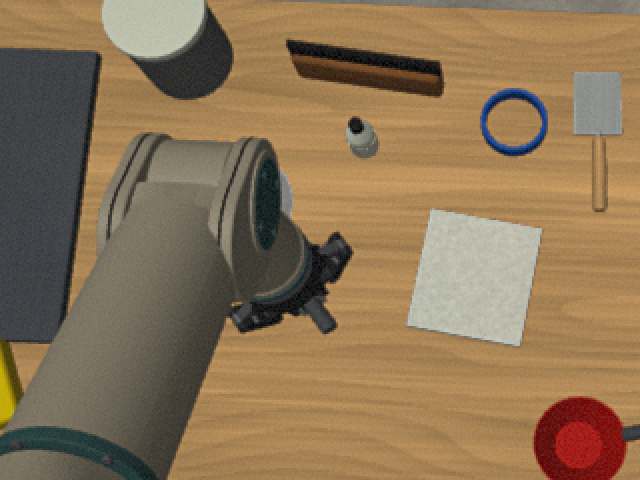

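The arm hides the pan and funnel from above; the bystanders look untouched. I'll simulate the roll from the joint state as it is.

```bash
cat > sim.py <<'E'
from kin import *
fm=np.array([.606,.306,0])
def go(psi,off=.035,z=.24,w=.02,show=False,pre=0):
    q=np.array(pose()[2]['q']); pc,Tc=fk(q)
    u=np.array([np.cos(np.radians(psi)),np.sin(np.radians(psi)),0]); d=np.array([u[1],-u[0],0])
    p=fm-off*d-.125*u+[0,0,z]; rv=(Tc.inv()*T0(psi)).as_rotvec()
    for i in range(1,9): q,e,o=ik(q,pc+(p-pc)*i/8,Tc*R.from_rotvec(rv*i/8),w)
    for th in range(4,89,4):
        qn,e,o=ik(q,p,T0(psi)*R.from_rotvec([np.radians(th),0,0]),w)
        if show: print(th,qn.round(2),round(e,4),round(o,3),"dq",np.abs(qn-q).max().round(2))
        if e>.003 or o>.03: break
        q=qn
    return th,q
E
python3 - <<'E'
from sim import *
for psi in(25,30,40,50,60): print(psi,*go(psi))
go(40,show=True)
E
```

```text
25 88 [ 0.08218843  1.06180903 -0.16937983  1.73222185 -1.1         1.55928169
 -0.38152777]
30 88 [-0.03229463  1.07629666  0.01458743  1.65295395 -1.09999758  1.7413879
 -0.35923019]
40 88 [-0.07492321  1.12288313  0.06683687  1.48188721 -0.99653393  1.89842412
 -0.40799039]
50 88 [-0.03928207  1.17440532 -0.05036353  1.29923824 -0.84116946  1.98
 -0.51521054]
60 88 [ 0.12661104  1.28897042 -0.5432502   1.10002589 -0.50761945  1.98
 -0.82734854]
4 [-0.87  0.57  0.6   1.81 -0.47  0.93 -0.92] 0.0 0.0 dq 0.07
8 [-0.81  0.57  0.56  1.8  -0.52  0.97 -0.86] 0.0 0.0 dq 0.06
12 [-0.74  0.58  0.52  1.78 -0.56  1.01 -0.81] 0.0 0.0 dq 0.06
16 [-0.68  0.59  0.49  1.76 -0.6   1.06 -0.76] 0.0 0.0 dq 0.06
20 [-0.63  0.61  0.46  1.75 -0.64  1.11 -0.72] 0.0 0.0 dq 0.06
24 [-0.57  0.63  0.44  1.73 -0.68  1.16 -0.67] 0.0 0.0 dq 0.05
28 [-0.52  0.65  0.41  1.71 -0.71  1.21 -0.64] 0.0 0.0 dq 0.05
32 [-0.48  0.67  0.39  1.7  -0.74  1.27 -0.6 ] 0.0 0.0 dq 0.05
36 [-0.43  0.7   0.36  1.68 -0.77  1.32 -0.57] 0.0 0.0 dq 0.05
40 [-0.39  0.73  0.34  1.66 -0.79  1.37 -0.55] 0.0 0.0 dq 0.05
44 [-0.35  0.75  0.32  1.65 -0.82  1.42 -0.52] 0.0 0.0 dq 0.05
48 [-0.31  0.78  0.29  1.63 -0.84  1.47 -0.5 ] 0.0 0.0 dq 0.05
52 [-0.28  0.82  0.27  1.61 -0.86  1.52 -0.49] 0.0 0.0 dq 0.05
56 [-0.25  0.85  0.25  1.6  -0.87  1.56 -0.47] 0.0 0.0 dq 0.05
60 [-0.22  0.88  0.23  1.58 -0.89  1.61 -0.46] 0.0 0.0 dq 0.05
64 [-0.19  0.91  0.2   1.56 -0.91  1.65 -0.45] 0.0 0.0 dq 0.04
68 [-0.17  0.95  0.18  1.55 -0.92  1.7  -0.44] 0.0 0.0 dq 0.04
72 [-0.14  0.98  0.16  1.53 -0.94  1.74 -0.43] 0.0 0.0 dq 0.04
76 [-0.12  1.02  0.14  1.52 -0.95  1.78 -0.42] 0.0 0.0 dq 0.04
80 [-0.11  1.05  0.11  1.51 -0.97  1.82 -0.42] 0.0 0.0 dq 0.04
84 [-0.09  1.09  0.09  1.49 -0.98  1.86 -0.41] 0.0 0.0 dq 0.04
88 [-0.07  1.12  0.07  1.48 -1.    1.9  -0.41] 0.0 0.0 dq 0.04
```

```bash
python3 -m inch '[[0.6,-0.6,0,0,0,0,1],[1.2,-1.2,0,0,0,0,1],[1.8,-1.8,0,0,0,0,1],[1.8,-1.7,0.4,0,0,0,1],[1.4,-1.4,1,0,0,0,1],[0.8,-0.7,1.5,0,0,0,1],[0,0,1.5,0,0,0,1],[0,0,1,0,0,0,1]]' >/dev/null
python3 -m inch '[[0,0,0,3,0,0,1],[0,0,0,5,0,0,1],[0,0,0,5,0,0,1],[0,0,0,5,0,0,1],[0,0,0,5,0,0,1],[0,0,0,4,0,0,1],[0,0,0,3,0,0,1],[0,0,0,0,0,0,1]]'
python3 - <<'E'
from plan import *
to([.488,.252,.24],(R.from_matrix(down(40))*R.from_rotvec([np.radians(30),0,0])).as_matrix()); print(pose()[2]['q'].round(2))
a=optics.camera("side")[90:270,180:400,::-1]
cv2.imwrite("pics/p2.png",cv2.resize(a,None,fx=3.3,fy=3.3,interpolation=cv2.INTER_CUBIC))
p,r,s=pose(); print(proj("side",p+r.apply([.125,0,-.0025])), proj("side",(.606,.306,.165)))
E
```

```text
clock: 12.35
tcp_pos: [0.4888, 0.2504, 0.2383]
tool_rot: [-0.242, 0.909, 0.328, -0.089]
force: [-0.8, 0.0, -2.6]
width: 0.0149
tcp [0.4888 0.2504 0.2383] shift cm [ 0.04 -0.24 -0.06] turn [ 0.13  0.05 -0.32]
[-0.49  0.66  0.39  1.71 -0.72  1.23 -0.63]
[265.49671917 146.93353682] [277.27694207 171.68152576]
```

View pics/p2.png

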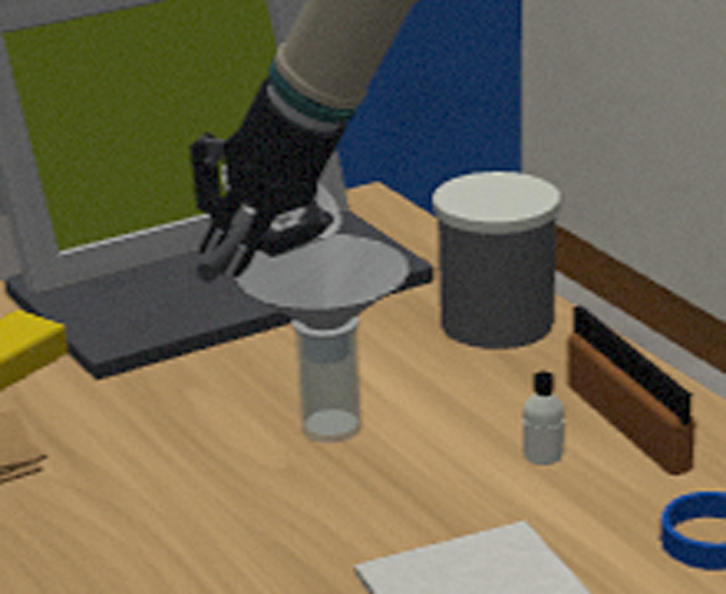

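The funnel rim in this crop is centred at (323,272), within 1 px of my estimate in the full image. The pan's bowl is above and behind it, and the joints follow the simulation. Pouring now, slowly past 50°.

```bash
python3 -m inch '[[0,-0.1,0,3,0,0,1],[0,-0.1,0,4,0,0,1],[0,0,0,4,0,0,1],[0,0,0,3,0,0,1],[0,0,0,2,0,0,1],[0,0,0,2,0,0,1],[0,0,0,2,0,0,1],[0,0,0,2,0,0,1]]'
python3 -m inch '[[0,0,0,1.5,0,0,1],[0,0,0,1.5,0,0,1],[0,0,0,1.5,0,0,1],[0,0,0,1.5,0,0,1],[0,0,0,1.5,0,0,1],[0,0,0,1.5,0,0,1],[0,0,0,1.5,0,0,1],[0,0,0,1.5,0,0,1]]'
python3 -m inch '[[0,0,0,1.5,0,0,1],[0,0,0,1.5,0,0,1],[0,0,0,1.5,0,0,1],[0,0,0,1.5,0,0,1],[0,0,0,1.5,0,0,1],[0,0,0,1.5,0,0,1],[0,0,0,1.5,0,0,1],[0,0,0,1.5,0,0,1]]'
python3 - <<'E'
from plan import *
to([.488,.252,.24],(R.from_matrix(down(40))*R.from_rotvec([np.radians(76),0,0])).as_matrix())
a=optics.camera("side")[90:270,180:400,::-1]
b=optics.camera("wrist")[:,:,::-1]
cv2.imwrite("pics/p3.png",np.hstack([cv2.resize(a,(440,360),interpolation=cv2.INTER_CUBIC),cv2.resize(b,(360,270)).__getitem__(slice(None)) if 0 else cv2.copyMakeBorder(cv2.resize(b,(360,270)),0,90,0,0,cv2.BORDER_CONSTANT)]))
E
```

```text
clock: 13.2
tcp_pos: [0.4864, 0.255, 0.2413]
tool_rot: [-0.412, 0.844, 0.308, -0.151]
force: [-0.3, 0.3, -2.2]
width: 0.0149
clock: 14.0
tcp_pos: [0.4865, 0.2546, 0.2411]
tool_rot: [-0.498, 0.797, 0.29, -0.182]
force: [0.4, -0.1, -1.8]
width: 0.0149
clock: 14.8
tcp_pos: [0.4865, 0.2547, 0.2412]
tool_rot: [-0.579, 0.74, 0.27, -0.211]
force: [0.5, 0.1, -2.0]
width: 0.0147
tcp [0.4865 0.2547 0.2412] shift cm [-0.06  0.19 -0.27] turn [-0.09  0.06 -0.02]
```

View pics/p3.png

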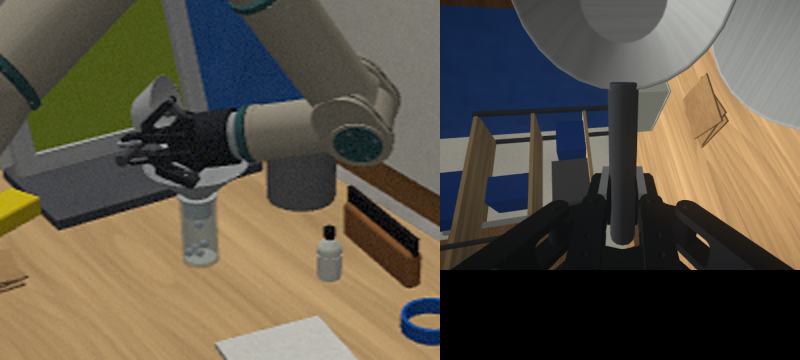

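Several balls are lying in the bottle at about (197,248), and no balls show in the visible part of the pan. I'll tip to about 85°, dwell, then count.

```bash
python3 -m inch '[[0,0,0,1.5,0,0,1],[0,0,0,1.5,0,0,1],[0,0,0,1.5,0,0,1],[0,0,0,1.5,0,0,1],[0,0,0,1.5,0,0,1],[0,0,0,1.5,0,0,1],[0,0,0,0,0,0,1],[0,0,0,0,0,0,1]]'
python3 - <<'E'
from plan import *
to([.488,.252,.24])
a=optics.camera("side")[180:228,262:292,::-1]
b=optics.camera("wrist")[:200,:,::-1]
cv2.imwrite("pics/p4.png",np.hstack([cv2.resize(a,(375,600),interpolation=cv2.INTER_CUBIC),cv2.copyMakeBorder(cv2.resize(b[:,200:500],(420,280)),0,320,0,0,cv2.BORDER_CONSTANT)]))
E
```

```text
clock: 15.7
tcp_pos: [0.4865, 0.2546, 0.241]
tool_rot: [-0.634, 0.693, 0.252, -0.232]
force: [1.2, -0.0, -1.8]
width: 0.0152
tcp [0.4865 0.2546 0.241 ] shift cm [-0.05  0.12 -0.29]
```

View pics/p4.png

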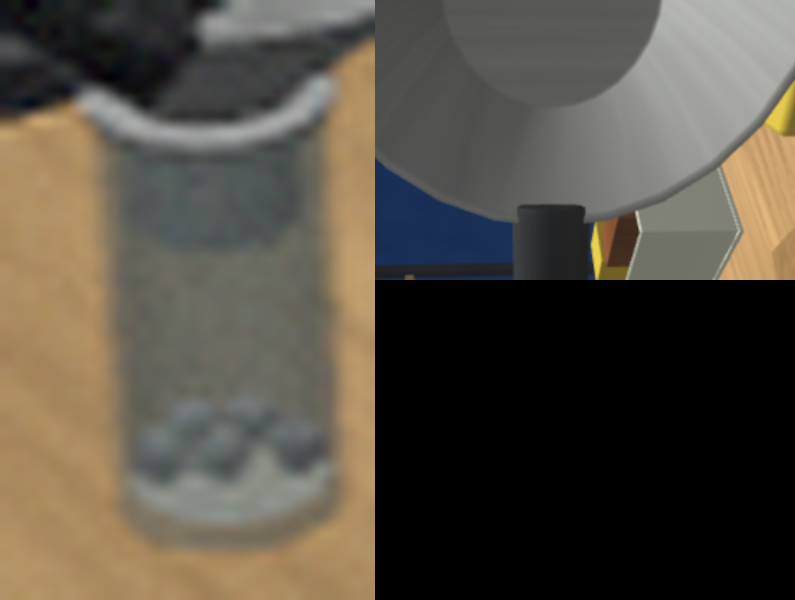

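Five balls are at the bottom of the bottle, at crop positions (155,455), (190,415), (222,450), (245,415) and (298,445). The funnel is seated and the pan is empty. Now unroll the pan and lift it.

```bash
python3 -m inch '[[0,0,0,-4,0,0,1],[0,0,0,-7,0,0,1],[0,0,0,-8,0,0,1],[0,0,0,-8,0,0,1],[0,0,0,-8,0,0,1],[0,0,0,-8,0,0,1],[0,0,0,-8,0,0,1],[0,0,0,-8,0,0,1]]' >/dev/null
python3 -m inch '[[0,0,0,-8,0,0,1],[0,0,-0.5,-8,0,0,1],[0,0,-0.8,-6,0,0,1],[0,0,-1.5,-4,0,0,1],[0,0,-1.5,0,0,0,1],[0,0,-1,0,0,0,1],[0,0,0,0,0,0,1],[0,0,0,0,0,0,1]]'
python3 - <<'E'
from plan import *
b=np.mean([onplane("top",x,.012) for x in [(276,205),(330,213),(320,272),(264,264)]],0); print(b)
to([b[0]-.125*np.cos(np.radians(40)),b[1]-.125*np.sin(np.radians(40)),.11],down(40)); print(pose()[2]['q'].round(2))
E
```

```text
clock: 17.4
tcp_pos: [0.4887, 0.2512, 0.2936]
tool_rot: [0.0, 0.94, 0.342, -0.001]
force: [-0.0, 1.0, -2.9]
width: 0.015
[ 0.5667165  -0.00783644  0.012     ]
tcp [0.4887 0.2512 0.2936] shift cm [-23.16  24.86  18.39] turn [-0.02  0.07  0.01]
[-0.96  0.51  0.66  1.76 -0.36  1.   -1.03]
```

```bash
python3 -m inch '[[-0.8,0.86,0,0,0,0,1],[-1.6,1.72,0,0,0,0,1],[-2.4,2.58,0,0,0,0,1],[-2.8,3,0,0,0,0,1],[-3,3.22,0,0,0,0,1],[-3,3.22,0,0,0,0,1],[-2.8,3,0,0,0,0,1],[-2.4,2.58,0,0,0,0,1]]' >/dev/null
python3 -m inch '[[-2,2.15,1,0,0,0,1],[-1.5,1.6,2,0,0,0,1],[-0.86,0.93,3,0,0,0,1],[0,0,4,0,0,0,1],[0,0,4,0,0,0,1],[0,0,3,0,0,0,1],[0,0,1.4,0,0,0,1],[0,0,0,0,0,0,1]]'
python3 - <<'E'
from plan import *
to([.471,-.088,.0555],down(40))
a=optics.camera("side")[210:390,220:440,::-1]; b=optics.camera("wrist")[:,:,::-1]
cv2.imwrite("pics/s1.png",np.vstack([cv2.resize(a,(440,360),interpolation=cv2.INTER_CUBIC)[:300],cv2.copyMakeBorder(cv2.resize(b,(400,300)),0,0,0,40,cv2.BORDER_CONSTANT)]))
E
```

```text
clock: 19.0
tcp_pos: [0.4693, -0.0889, 0.108]
tool_rot: [-0.001, 0.94, 0.341, -0.003]
force: [-0.1, -0.1, -1.2]
width: 0.0147
tcp [ 0.4693 -0.0889  0.108 ] shift cm [0.21 0.06 5.25] turn [-0.17  0.28 -0.07]
```

View pics/s1.png

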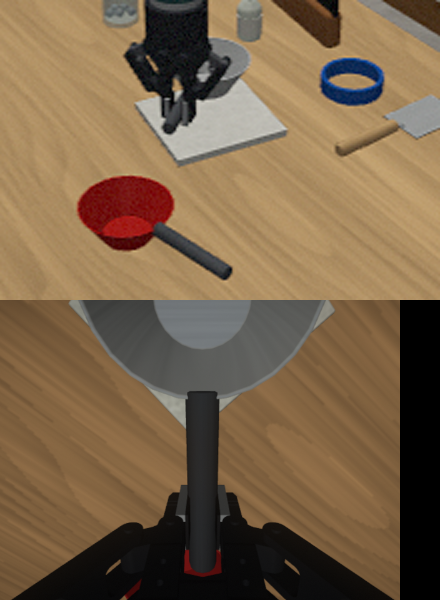

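The pan is level over the board: in the lower view the bowl sits above the board, whose near corner shows at (185,428). Lowering gently.

```bash
python3 -m inch '[[0.1,0,0.8,0,0,0,1],[0.1,0,1,0,0,0,1],[0,0,1,0,0,0,1],[0,0,0.9,0,0,0,1],[0,0,0.5,0,0,0,1],[0,0,0.2,0,0,0,1],[0,0,0.1,0,0,0,1],[0,0,0,0,0,0,1]]'
python3 -m inch '[[0,0,0.1,0,0,0,1],[0,0,0.1,0,0,0,1],[0,0,0.1,0,0,0,1],[0,0,0.1,0,0,0,1],[0,0,0.1,0,0,0,1],[0,0,0,0,0,0,1],[0,0,0,0,0,0,1],[0,0,0,0,0,0,1]]'
```

```text
clock: 19.9
tcp_pos: [0.4733, -0.0867, 0.0652]
tool_rot: [0.001, 0.94, 0.342, -0.0]
force: [0.1, 0.2, -2.1]
width: 0.0146
clock: 20.7
tcp_pos: [0.4732, -0.0866, 0.0602]
tool_rot: [0.001, 0.94, 0.343, -0.0]
force: [-0.4, -0.5, -1.8]
width: 0.015
```

```bash
python3 -m inch '[[0,0,0.1,0,0,0,1],[0,0,0.1,0,0,0,1],[0,0,0.1,0,0,0,1],[0,0,0.05,0,0,0,1],[0,0,0.05,0,0,0,1],[0,0,0.05,0,0,0,1],[0,0,0,0,0,0,1],[0,0,0,0,0,0,1]]'
python3 -m inch '[[0,0,0.05,0,0,0,1],[0,0,0.05,0,0,0,1],[0,0,0.05,0,0,0,1],[0,0,0.05,0,0,0,1],[0,0,0,0,0,0,1],[0,0,0,0,0,0,1],[0,0,0,0,0,0,1],[0,0,0,0,0,0,1]]'
```

```text
clock: 21.5
tcp_pos: [0.4732, -0.0868, 0.0557]
tool_rot: [0.001, 0.94, 0.342, -0.0]
force: [-1.0, -0.5, 0.8]
width: 0.0148
clock: 22.3
tcp_pos: [0.4733, -0.0867, 0.0537]
tool_rot: [0.001, 0.94, 0.342, -0.0]
force: [-3.2, -2.1, 4.1]
width: 0.0149
```

Contact: the vertical force went from about -2 N to +4 N. Open slowly, then retreat straight up.

```bash
python3 -m inch '[[0,0,0,0,0,0,1.6],[0,0,0,0,0,0,1.8],[0,0,0,0,0,0,2],[0,0,0,0,0,0,2.5],[0,0,0,0,0,0,3.2],[0,0,0,0,0,0,4],[0,0,0,0,0,0,5],[0,0,0,0,0,0,5]]' 20
python3 -m inch '[[0,0,-0.3,0,0,0,5],[0,0,-0.7,0,0,0,5],[0,0,-1.5,0,0,0,5],[0,0,-3,0,0,0,5],[0,0,-4,0,0,0,5],[0,0,-4,0,0,0,5],[0,0,-3,0,0,0,5],[-2,0,0,0,0,0,5]]'
python3 -m inch '[[-3,0,-2,0,0,0,5],[-3,0,0,0,0,0,5],[0,0,0,0,0,0,5],[0,0,0,0,0,0,5],[0,0,0,0,0,0,5],[0,0,0,0,0,0,5],[0,0,0,0,0,0,5],[0,0,0,0,0,0,5]]'
python3 - <<'E'
from plan import *
a=optics.camera("side")[120:360,160:480,::-1]; b=optics.camera("wrist")[:,:,::-1]; t=optics.camera("top")[120:330,90:370,::-1]
cv2.imwrite("pics/f1.png",np.hstack([cv2.resize(a,(480,360)),np.vstack([cv2.resize(b,(320,240)),cv2.resize(t,(320,240))])[:360] if 0 else cv2.resize(t,(320,360))]))
p,r,s=pose(); print(p,s['width'],s['force'])
print(proj("top",(.567,-.008,.012)),proj("top",(.567,-.008,.057)))
E
```

```text
clock: 23.1
tcp_pos: [0.4732, -0.0866, 0.0536]
tool_rot: [0.0, 0.94, 0.342, -0.0]
force: [0.0, -0.4, -0.4]
width: 0.0496
clock: 23.9
tcp_pos: [0.4619, -0.0987, 0.2226]
tool_rot: [0.002, 0.939, 0.344, 0.004]
force: [0.4, -0.3, -1.4]
width: 0.0503
clock: 24.7
tcp_pos: [0.4123, -0.1376, 0.2385]
tool_rot: [0.0, 0.939, 0.343, -0.001]
force: [0.8, 0.1, -0.2]
width: 0.0502
[ 0.41206324 -0.13778042  0.23859509] 0.04981527116096844 [ 0.30769028 -0.59787746 -0.19472536]
[297.59960841 238.01838988] [296.83323449 234.09625673]
```

View pics/f1.png

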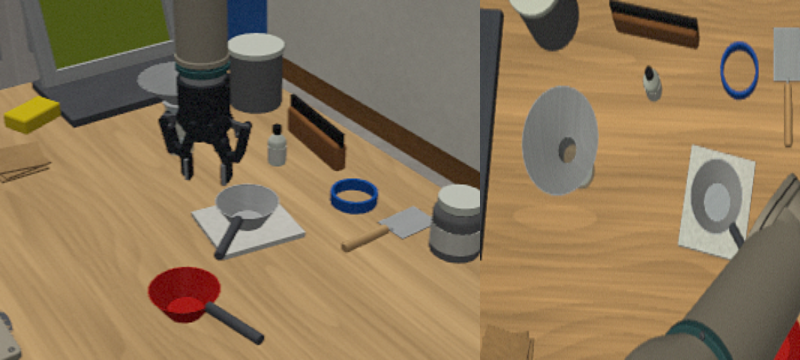

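The pan stands upright and centred on the board, with the gripper clear and touching nothing. The funnel is still seated and the bystanders look unmoved. Handing in.

```bash
python3 -c "
from rig import ctrl; print(ctrl.sign_off())"
```

```text
the job is handed in; nothing more can be done
None
```

The job is done and handed in at about 25 s of robot time. I gripped the aluminium pan by its handle, carried it to the funnel and rolled it slowly to about 85°. Then I set it on the small white board with roughly 6 N of contact, let go and withdrew.

- **Balls:** a close-up taken while the pan was still tipped showed all five at the bottom of the bottle. The part of the pan in view was empty.
- **Final pictures:** the pan stands upright near the middle of the board and the fingers are clear of it. The funnel is still in the bottle, and the spatula, tape and spare bottle show no visible movement. I judged these by eye and did not measure the final poses. I also did not count the balls again after the pour.
- **Disagreements:** the first wrist-camera fix on the pan was about 12 mm off because the arm was still settling. A second look from rest agreed with the top camera to within about 3 mm. The fingers read 15 mm on the 18 mm handle, but the grip held throughout.

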